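# Level a drilling stand with its wedge

### The arm

A 6-joint arm with a two-finger parallel gripper is mounted at the origin on the work surface. World frame = base frame: x ahead of the robot, y to its left, z up, the work surface at z = 0. Lengths are in m, angles in degrees, forces in N, time in s.
With the tool pointing down it reaches from about 0.325 to 0.9 m from the base axis. Payload 6.1 kg.
Tool frame: the origin (TCP) lies midway between the tips of the shut fingers; the grasp point (between the pads) lies 19 mm behind it (env.tcp_to_grasp is the distance from the TCP to the grasp point, in m); y points along the fingers, x is the direction in which the jaws open and shut, and the axes are right-handed (so a half turn about y gives the same grasp; the last joint's range is limited). The gripper opens to 85 mm and grips with 20 to 120 N. Pads are 22 mm wide; open, the fingers measure 114 mm over their backs; the gripper's body (76 mm by 85 mm) begins 54 mm behind the grasp point. The pads swing forward as they close: fully open they stand 13 mm farther back than shut.
Start: joints at [-75.235, 12.628, 87.462, -0, 79.91, -7.225], TCP at [0.234, -0.58, 0.231] pointing down, gripper open.
Joint ranges: [-170.65, 170.65], [-52.31, 119.04], [5.05, 147.46], [-71.25, 251.25], [11.57, 151.72], [-153.62, 153.62]. Speed limits (degrees/s): [147.25, 147.25, 172.46, 180, 180, 180].

### API

Orientations are given as [roll, pitch, yaw] about the fixed x, y, z axes, in that order (R = Rz(yaw) Ry(pitch) Rx(roll)).
In Python, from rig import env gives the robot as it stands.
- The arm moves only by the tool jog_arm, never from a script. Its argument "motion" is a list of rows, each a list of 3 entries, a list of its own where there are three numbers: the closure, from -1 (fully open) to 1 (shut), then the shift along the tool's x, y, z in units of 30 mm (1.0 is 30 mm), then the turn about the tool's y in units of 5 degrees (1.0 is 5 degrees). In form: [[claw, [dx, dy, dz], roll], ...]. A call has 1 to 20 rows; each row is the pose to reach, as a shift and turn from the pose measured when the call began, along the tool's axes at that moment; what a row does not reach only later rows make up. A row lasts 1/12 s, in which the tool goes at most 41.7 mm and 7.16 degrees, less where a joint would pass 70% of its speed; a pose out of reach is approached as far as the arm can. A call with a gripper value outside its range is refused whole. The fingers move at their own pace and stop on an object; the grip force is fixed at half the most. Time passes only in rows, so rows that repeat a pose let the fingers close. It gives the time, the measured TCP pose, the force and the opening at its end, in the units of the state.
- env.read_state(): the state, without advancing time (a new reading comes with each control period).
- env.camera(name): name is "scene" or "top"; returns a dict with "pixels" (400x640x3 uint8, blue, green, red), "range_z" (400x640 float32, m along the optical axis (not along the pixel's ray), 0 where there is no reading), "fx", "fy", "cx", "cy" (pixels), "xyz" and "attitude" of the camera in the world. Camera axes: x right, y down, z forward; pixel columns grow to the right and rows downward; lengths in m; the calibration is good to about 2 mm. A picture is of the moment at which its call begins.
- env.hand_in(): hands the job in, once; it reports no verdict.
The state is a dict: "time": time; "joint_pos": joint angles; "dq": joint speeds; "joint_torque": joint torques, N m; "tcp_pos": TCP position; "tcp_rot": TCP orientation; "wrist_force": force on the tool from outside, world axes, zero at the start; "torque": the same for the moment, N m; "opening": opening from 0.0 (shut) to 1.0 (fully open).
Only numpy, scipy, OpenCV 4.12 (cv2) and the standard library are available. Lean on these libraries where they do the work, as an engineer would, in place of code of your own. Each camera call takes 0.05 s, during which the arm holds its last target.

### The job

On the drilling stand, slide the transport lock fully to its end stop so that the slot under the tilting plate is open. Then take the levelling wedge, set it flat on the stand's base and push it thin end first through the slot, under the plate's front edge, until the plate has just lifted, about 3 mm clear of its rests. Finish while holding the wedge there (let go, and the plate would push it back out): lift the plate with the wedge only, and leave the other things on the table where they are.

Things in the scene. Friction and masses are not known exactly. Their poses are not given: they have to be found in the camera images.
- stand: Fixed aluminium drilling stand, 315 x 220 mm. Origin on its middle line at table height; x from its front (robot side) to its rear, the way the wedge is pushed. Base 10 mm thick: its top is at z = 10 mm. Bare front apron to set the wedge on: 120 mm wide, x -175 to -60 mm. The lock slides at x = -53 mm. Stand, plate and wedge are greased (friction below 0.1).
- slot (a point): Point on the base's top (z = 10 mm), in the middle of the slot, right under the plate's front edge (stand x = -31 mm). The slot is the gap, 50 mm wide (stand y -25 to +25 mm) and 8 mm high, between two rests (stand x -35 to -5 mm) on which the plate's front lies.
- plate: Tilting dark steel plate, 150 x 150 x 8 mm, with a grey vise and cream block on it (1.4 to 2.3 kg in all). Origin on its hinge axis at the rear, 120 mm behind the stand's origin, 22 mm above the table; x to the rear. It lies level on the rests by its weight; only its front edge rises. 5 to 12 N upward at the front edge lifts it.
- plate_edge (a point): Point at the middle of the plate's rounded front edge (4 mm radius), on its underside. 18 mm above the table, so 8 mm above the base's top, when the plate lies on its rests; this point's rise above 18 mm is the lift.
- lock (a joint): Transport lock: travel of its slide along the stand's +y, in m. Starts at 0 to 0.015, its steel blade (60 mm wide, 6 thick, 10 high, on the base) barring the slot; reads 0.065 at its end stop, slot free. Grip and blade are centred on stand y = this value. About 2 N of friction; it stays where it is left.
- lock_grip (a point): Centre of the top of the lock's upright black grip, 66 mm above the table. The grip is 16 mm wide along the stand's y, 12 mm along x, and reaches down to 18 mm above the table; free space on both y sides.
- wedge: Loose aluminium wedge, 100 x 32 mm, 0.2 kg, flat on the table beside the stand. Origin: centre of underside; x to its thin end (x = 50 mm, 3 mm thick). Its top ramps up 3 mm per 10 mm to 24 mm at x = -20; behind is a grip block, x -50 to -20, 32 wide, 52 high, to pinch across y. On the base it meets the plate's edge with its origin at stand x = -64 mm; 10 mm more lifts the edge 3 mm.
- cube_a: Cream practice block, a 30 mm cube, right of the stand; bystander. Origin: centre of the underside.
- cube_b: Cream practice block, a 30 mm cube, left of the stand; bystander. Origin: centre of the underside.
- handpiece: Steel handpiece lying on the table, 150 mm long, 20 mm thick, right of the stand; bystander. Origin on the table under its middle; x along it.
- bar: Plain rectangular aluminium bar, 90 x 30 x 22 mm, lying flat on the opposite side from the wedge; bystander, not the wedge. Origin: centre of the underside.
- cup: White cup, 70 mm across, 75 mm high, left, behind; bystander. Origin: centre of the underside.
- rinse: Clear bottle, 56 mm across, 140 mm high, on the right; bystander. Origin: centre of the underside.
Not all that is in view belongs to the job. What is shaped like the wedge but brown or purple is not meant.

How it is judged (in metres and radians):
On the way, in this order (a step that is already met when the one before it is completed fails the run):
1. the transport lock is slid to its end stop (within 4 mm) (value of joint lock above 0.061 m), for 0.2 s.
2. the wedge, in the slot, carries the plate's front edge off its rests (z of plate_edge in the frame of stand above 0.019 m and contact force between wedge and plate above 1.5 N), for 0.2 s.
At the end, for the whole second after the job is handed in: Lock within 4 mm of its end stop; wedge flat on the stand's base (4 mm, 0.08 rad), within 0.3 rad of the stand's x, still, held or pushed by the fingers (over 1 N), and alone carrying the plate, whose front edge is 1 to 6 mm above its rests; the robot does not touch the plate (all of step 2 and value of joint lock above 0.061 m and z of plate_edge in the frame of stand below 0.024 m and contact force between the fingers and wedge above 1 N and contact force between each of the arm, the fingers and plate below 0.5 N and z of wedge in the frame of stand between 0.008 and 0.014 m and angle between wedge's own z axis and vertical below 0.08 rad and angle between the x axis of wedge and the x axis of stand, either way round below 0.3 rad and linear speed of wedge below 0.01 m/s); the arm keeps its last pose, push and grip.
It fails at once if the robot pushes or lifts the tilting plate itself (over 3 N) (contact force between any of the arm, the fingers and plate above 3 N).
It fails at once if a bystander is moved more than 30 mm (distance of any of cube_a, cube_b, handpiece, bar, cup, rinse from where it was at the start of the episode above 0.03 m).
It also fails if it takes over 59 s, if anything falls off the work surface, if the arm or the gripper's body presses on something with over 40 N, if the wrist force passes 120 N, or if a joint passes its speed limit or range.

## Working session

There is one attempt and no reset: what is moved stays moved. The work goes in short steps, Python scripts to look and compute and a tool call to move; the robot and the scene stay as the last step left them, time stands still between calls to the robot, and variables do not carry over. Pictures are saved under pics/ and viewed, and the job is handed in when it is done.

Besides the shell and the picture viewer there is one more tool, called after "Request:" in YAML: its name, and indented under it one key for each argument. jog_arm: Moves the arm, as the interface text tells. Its arguments: {"type":"object","properties":{"motion":{"type":"array","items":{"type":"array"}}},"required":["motion"]}

```bash
ls; mkdir -p pics
cat > h.py <<'E'
import numpy as np, cv2
from rig import env
from scipy.spatial.transform import Rotation as R
def shot(name,tag):
    c=env.camera(name); cv2.imwrite(f'pics/{tag}.png',c['pixels']); np.savez(f'pics/{tag}.npz',**{k:np.array(v) for k,v in c.items()}); return c
def load(tag): return dict(np.load(f'pics/{tag}.npz',allow_pickle=True))
def pts(c):
    Z=c['range_z']; v,u=np.mgrid[:Z.shape[0],:Z.shape[1]]
    P=np.stack([(u-c['cx'])/c['fx']*Z,(v-c['cy'])/c['fy']*Z,Z],-1)
    return P@rot(c).T+np.array(c['xyz'])
def rot(c):
    return R.from_euler('xyz',np.array(c['attitude']),degrees=True).as_matrix()
def crop(tag,u0,v0,u1,v1,s,out):
    im=cv2.imread(f'pics/{tag}.png')[v0:v1,u0:u1]; cv2.imwrite(f'pics/{out}.png',cv2.resize(im,None,fx=s,fy=s,interpolation=cv2.INTER_CUBIC))
E
python3 - <<'E'
from h import *
for n in('scene','top'):
    c=shot(n,n+'0'); print(n,c['xyz'],c['attitude'],c['fx'],c['cx'],c['cy'])
    P=pts(c); print(P[300,320],P[200,320],P[390,100])
print(env.read_state())
E
```

```text
pics
scene [ 0.98531731 -0.33559007  0.94342727] [-145.82375996    0.88548453   51.52625233] 364.65742439659624 314.32792648537014 205.33385777839447
[ 0.72254875 -0.12613553  0.00083113] [0.47071862 0.07760711 0.00125717] [ 0.63232586 -0.61381079  0.14605673]
top [0.2058229  0.02857821 1.7117637 ] [-168.59014154    0.46658353  -91.24653972] 479.24277927444314 320.8065898013426 207.47102481144364
[0.21479356 0.03857453 0.67166886] [0.57642307 0.03727027 0.01381222] [-0.06411281  0.80119924 -0.00618746]
{'time': 0.1, 'joint_pos': array([-7.52347211e+01,  1.26711211e+01,  8.75170330e+01, -2.40230717e-03,
        7.99108884e+01, -7.22580149e+00]), 'dq': array([ 0.08363091, -0.13939272, -0.15678638,  0.02073983, -0.13585937,
       -0.25303047]), 'joint_torque': array([ 1.46502200e-03, -4.98244715e+01, -3.90546477e+01, -1.19602105e-04,
        5.66216637e-03, -3.25061706e-06]), 'tcp_pos': array([ 0.23387795, -0.57901877,  0.23032445]), 'tcp_rot': array([-89.98988807,   0.09855335, -68.00848805]), 'wrist_force': array([-0.95985414,  0.32389841, -0.49450234]), 'torque': array([-0.05457241,  0.0039929 ,  0.00624398]), 'opening': 1.0000125292509963}
```

View pics/scene0.png

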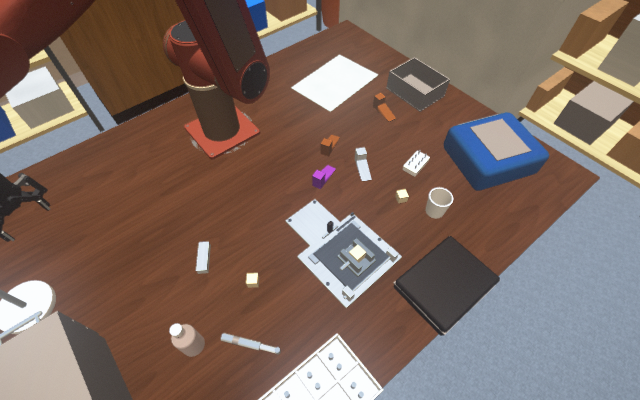

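View pics/top0.png

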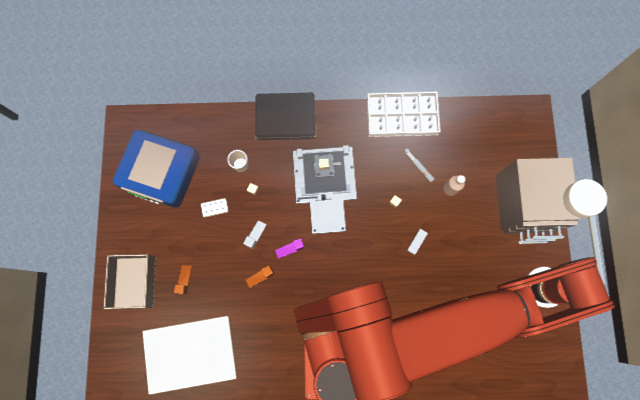

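The scene view shows the stand at (350,255) with its black lock grip at (330,227). In the top view, the wedge candidates are:
- (255,234): aluminium, with a grip block
- (289,248): purple
- (259,276) and (183,279): brown
- (418,241): a plain bar with no ramp

Only (255,234) is aluminium with a grip block, so I'll confirm it in a crop.

Run:
```python
from h import *
crop('top0',220,130,370,270,5,'c1')
crop('scene0',270,130,410,310,3.3,'c2')
```

```text
(no output)
```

View pics/c1.png

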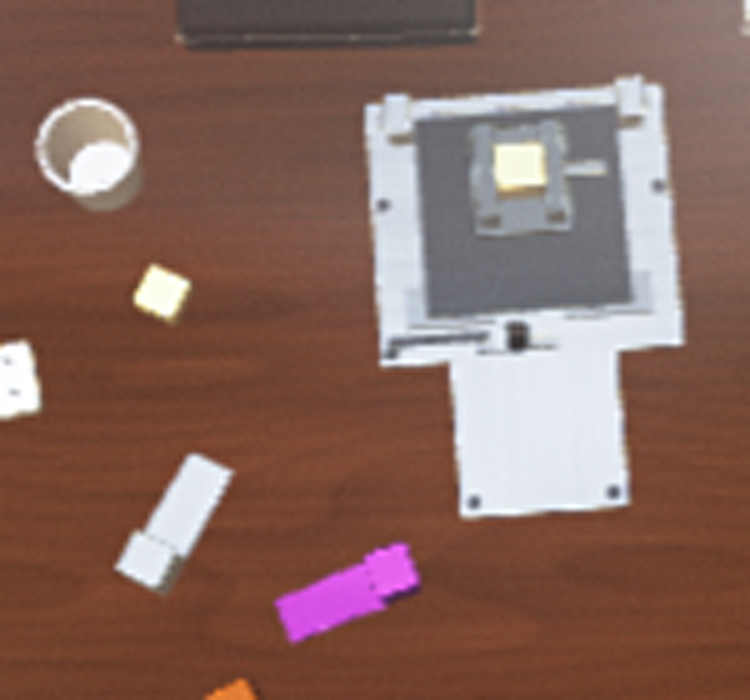

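View pics/c2.png

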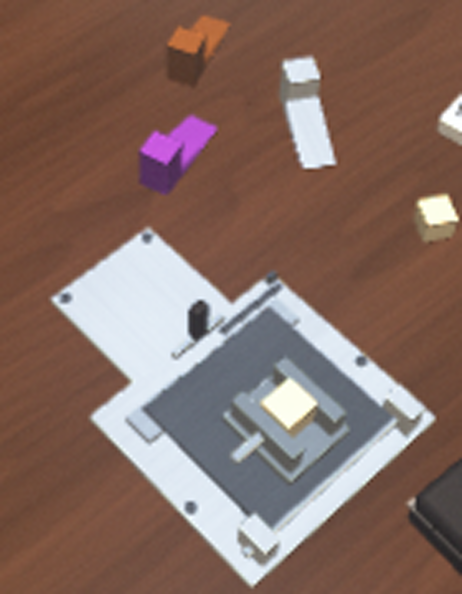

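The crops confirm it: the bare aluminium wedge has its block at scene (361,152) / top (250,241) and its thin end pointing to the rear. Next I'll measure the stand, wedge and lock poses.

```bash
cat >> h.py <<'E'
def ray(c,uv,z):
    uv=np.atleast_2d(np.array(uv,float)); d=np.c_[(uv[:,0]-c['cx'])/c['fx'],(uv[:,1]-c['cy'])/c['fy'],np.ones(len(uv))]@rot(c).T
    o=np.array(c['xyz']); return o+d*((np.reshape(z,(-1,1))-o[2])/d[:,2:])
def fit2(A,B):
    A=np.array(A,float);B=np.array(B,float);a=A.mean(0);b=B.mean(0)
    x=A-a;y=B-b; th=np.arctan2((x[:,0]*y[:,1]-x[:,1]*y[:,0]).sum(),(x*y).sum()); r=np.array([[np.cos(th),-np.sin(th)],[np.sin(th),np.cos(th)]])
    t=b-r@a; return t,np.degrees(th),B-(A@r.T+t)
E
python3 - <<'E'
from h import *
np.set_printoptions(precision=4,suppress=True)
T=load('top0');S=load('scene0')
ct=lambda a:np.array(a)/5+[220,130]-0.4
cs=lambda a:np.array(a)/3.3+[270,130]-0.35
M=[(140,110),(140,-110),(-175,60),(-175,-60)]
pt=ray(T,ct([(365,105),(663,85),(460,518),(630,506)]),.01)[:,:2]
ps=ray(S,cs([(435,415),(252,587),(147,229),(52,298)]),.01)[:,:2]
m=np.array(M)/1000
for p in(pt,ps,np.r_[pt,ps]): print(fit2(np.r_[m,m][:len(p)] ,p))
# lock grip top z=.066
print('lock',ray(T,ct([(516,328)]),.066),ray(S,cs([(199,303)]),.066))
for c,n in((T,'top'),(S,'scene')):
    P=pts(c); 
    W=(abs(P[...,0]-.47)<.25)&(abs(P[...,1]-.2)<.25)
    im=c['pixels'].astype(int); grey=(im.max(-1)-im.min(-1)<40)&(im.max(-1)>110)
    m_=W&grey&(P[...,2]>.038)&(P[...,2]<.07)
    k,l,s,cen=cv2.connectedComponentsWithStats(m_.astype('uint8'))
    for i in range(1,k):
        if s[i,4]>8: print(n,cen[i],s[i,4],np.median(P[l==i],0))
E
```

```text
(array([0.6333, 0.0174]), np.float64(2.744703488330686), array([[-0.0005,  0.001 ],
       [-0.0009, -0.0009],
       [ 0.0006,  0.0011],
       [ 0.0008, -0.0012]]))
(array([0.6374, 0.0141]), np.float64(3.3178561883164783), array([[-0.0022,  0.    ],
       [-0.0005, -0.0006],
       [ 0.002 , -0.0019],
       [ 0.0007,  0.0025]]))
(array([0.6353, 0.0158]), np.float64(3.0302256152204543), array([[-0.002 ,  0.002 ],
       [-0.0035,  0.    ],
       [-0.0012,  0.0036],
       [-0.0016,  0.0013],
       [-0.0008, -0.0009],
       [ 0.0021, -0.0015],
       [ 0.0038, -0.0045],
       [ 0.0031, -0.    ]]))
lock [[0.5821 0.0268 0.066 ]] [[0.5813 0.0245 0.066 ]]
top [324.8889 167.4394] 198 [0.684  0.0133 0.0608]
top [229.7778 163.1111] 9 [0.7107 0.3571 0.0598]
top [241.8148 167.    ] 27 [0.6927 0.3127 0.0575]
top [248.7529 241.6235] 85 [0.4246 0.2882 0.0517]
scene [360.7826 152.087 ] 92 [0.4321 0.282  0.0493]
scene [438.37 193.16] 100 [0.7031 0.3477 0.0545]
scene [429.1667 202.7   ] 30 [0.7107 0.2964 0.055 ]
scene [361.1684 246.0211] 95 [0.693  0.0404 0.0659]
scene [348.4214 259.1572] 159 [ 0.7036 -0.0091  0.0649]
```

Run:
```python
from h import *
crop('top0',235,215,275,255,14,'c3')
crop('scene0',345,140,380,185,13,'c4')
a=cv2.imread('pics/c3.png');b=cv2.imread('pics/c4.png');h=585
A=np.zeros((h,560+10+455,3),'uint8')
A[:560,:560]=a;A[:585,570:]=b
cv2.imwrite('pics/c5.png',cv2.resize(A,None,fx=.78,fy=.78,interpolation=cv2.INTER_AREA));print(A.shape)
```

```text
(585, 1025, 3)
```

View pics/c5.png

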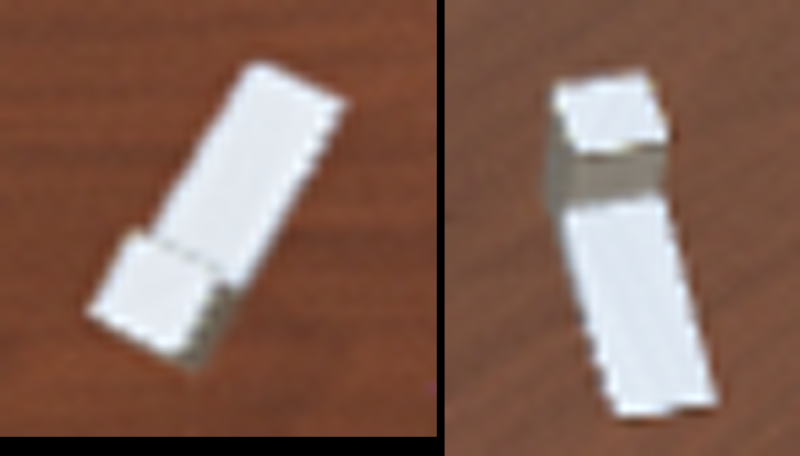

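Run:
```python
from h import *
np.set_printoptions(precision=4,suppress=True)
T=load('top0');S=load('scene0')
ct=np.array([(87,312),(130,232),(218,280),(178,357),(255,62),(347,102)])/10.92+[235,215]-.45
cs=(np.array([(645,72),(668,145),(577,153),(555,88),(718,403),(613,415)])-[444.6,0])/10.14+[345,140]-.45
M=np.array([(-50,16),(-20,16),(-20,-16),(-50,-16),(50,16),(50,-16)])/1000
z=[.052]*4+[.003]*2
a=ray(T,ct,z)[:,:2];b=ray(S,cs,z)[:,:2]
print(fit2(M,a));print(fit2(M,b));t,th,_=fit2(np.r_[M,M],np.r_[a,b]);print(t,th)
r=R.from_euler('z',th,degrees=True).as_matrix()[:2,:2]; print('grip',t+r@[-.035,0])
for c,uv,zz in((T,[(396,201),(252,188),(418,241),(420,165),(455,183)],[.03,.03,.022,.02,.0]),):
    print(ray(c,uv,zz))
```

```text
(array([0.457 , 0.2726]), np.float64(-27.91918573323318), array([[ 0.0004,  0.0003],
       [-0.0007,  0.0008],
       [-0.0018,  0.0008],
       [ 0.0003, -0.0006],
       [ 0.0005,  0.0005],
       [ 0.0013, -0.0018]]))
(array([0.4608, 0.2674]), np.float64(-27.94401778055177), array([[-0.0008, -0.0004],
       [ 0.0007, -0.0023],
       [-0.0002,  0.001 ],
       [ 0.0009,  0.0005],
       [ 0.0011,  0.0012],
       [-0.0016, -0.    ]]))
[0.4589 0.27  ] -27.931457827588346
grip [0.428  0.2864]
[[ 0.5628 -0.2351  0.03  ]
 [ 0.623   0.2819  0.03  ]
 [ 0.4179 -0.3065  0.022 ]
 [ 0.6975 -0.3315  0.02  ]
 [ 0.6317 -0.4598  0.    ]]
```

```bash
cat >> h.py <<'E'
ST=np.array([.6353,.0158]);SY=3.0
WG=np.array([.428,.2864])
def sw(x,y):
    a=np.radians(SY);return ST+np.array([[np.cos(a),-np.sin(a)],[np.sin(a),np.cos(a)]])@[x,y]
def ws(p):
    a=np.radians(SY);return np.array([[np.cos(a),np.sin(a)],[-np.sin(a),np.cos(a)]])@(np.array(p)[:2]-ST)
def row(xy,z,yaw):
    s=env.read_state();r=R.from_euler('xyz',s['tcp_rot'],degrees=True).as_matrix()
    d=r.T@(np.r_[xy,z]-s['tcp_pos'])/.03
    cur=np.degrees(np.arctan2(r[1,0],r[0,0]))
    print('tcp',s['tcp_pos'],'yaw',cur,'t',s['time'],'row',np.round(d,3),'roll',round(-((yaw-cur+180)%360-180)/5,3))
E
python3 - <<'E'
from h import *
row(sw(-.053,-.045),.231,93)
E
```

```text
tcp [ 0.23387795 -0.57901877  0.23032445] yaw -68.00848804569253 t 0.1 row [-1.2531e+01  2.0000e-03  1.7673e+01] roll -32.202
```

Request:
jog_arm:
  motion:
    - [1,[-6,0,9],-10]
    - [1,[-12.53,0,17.67],-32.2]
    - [1,[-12.53,0,17.67],-32.2]
    - [1,[-12.53,0,17.67],-32.2]
    - [1,[-12.53,0,17.67],-32.2]
    - [1,[-12.53,0,17.67],-32.2]
    - [1,[-12.53,0,17.67],-32.2]
    - [1,[-12.53,0,17.67],-32.2]
    - [1,[-12.53,0,17.67],-32.2]
    - [1,[-12.53,0,17.67],-32.2]
    - [1,[-12.53,0,17.67],-32.2]
    - [1,[-12.53,0,17.67],-32.2]
    - [1,[-12.53,0,17.67],-32.2]
    - [1,[-12.53,0,17.67],-32.2]
    - [1,[-12.53,0,17.67],-32.2]
    - [1,[-12.53,0,17.67],-32.2]
    - [1,[-12.53,0,17.67],-32.2]
    - [1,[-12.53,0,17.67],-32.2]
    - [1,[-12.53,0,17.67],-32.2]
    - [1,[-12.53,0,17.67],-32.2]

```text
time: 1.77
tcp_pos: [0.5844, -0.0314, 0.2303]
tcp_rot: [-89.9, -0.1, 75.6]
wrist_force: [0.3, -0.2, -0.4]
opening: -0.002
```

Run:
```python
from h import *
row(sw(-.053,-.045),.12,93)
```

```text
tcp [ 0.58440157 -0.03141661  0.23033882] yaw 75.63140402979613 t 1.7667 row [-0.019  3.678 -0.022] roll -3.474
```

Request:
jog_arm:
  motion:
    - [1,[0,0.5,0],-1.4]
    - [1,[0,1.5,0],-2.8]
    - [1,[0,3,0],-3.47]
    - [1,[0,4.5,0],-3.47]
    - [1,[0,6.3,0],-3.47]
    - [1,[0,6.3,0],-3.47]
    - [1,[0,6.3,0],-3.47]

```text
time: 2.35
tcp_pos: [0.5786, -0.03, 0.0346]
tcp_rot: [-89.2, -0.3, 93.0]
wrist_force: [-1.4, 0.0, 0.2]
opening: -0.003
```

Run:
```python
from h import *
row(sw(-.053,.03),.04,93); shot('scene','s1'); crop('s1',270,170,410,310,5,'s1c')
```

```text
tcp [ 0.57855289 -0.03004281  0.03460468] yaw 92.97703865811197 t 2.35 row [ 2.428 -0.171 -0.199] roll -0.005
```

View pics/s1c.png

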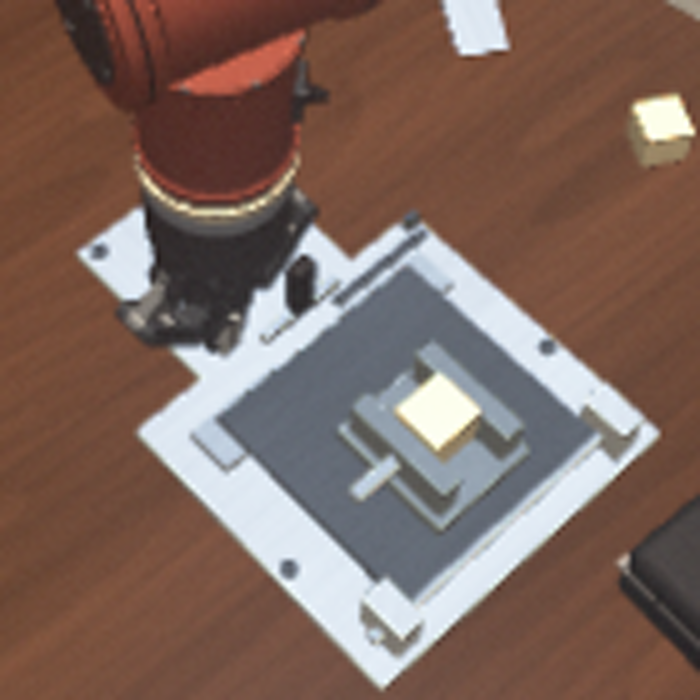

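The shut fingers stand to the right (−y) of the black grip at crop (300,285), clear of the plate, so I can push in +y.

Request:
jog_arm:
  motion:
    - [1,[0.2,0,-0.15],0]
    - [1,[0.5,0,-0.15],0]
    - [1,[0.8,0,-0.15],0]
    - [1,[1.1,0,-0.15],0]
    - [1,[1.4,0,-0.15],0]
    - [1,[1.7,0,-0.15],0]
    - [1,[2.0,0,-0.15],0]
    - [1,[2.3,0,-0.15],0]
    - [1,[2.5,0,-0.15],0]
    - [1,[2.6,0,-0.15],0]
    - [1,[2.7,0,-0.15],0]
    - [1,[2.7,0,-0.15],0]

```text
time: 3.4
tcp_pos: [0.5811, 0.0512, 0.0381]
tcp_rot: [-89.5, -0.2, 93.0]
wrist_force: [-0.6, 0.4, 0.0]
opening: 0.002
```

Run:
```python
from h import *
row(sw(-.053,.0425),.035,93); print(env.read_state()['wrist_force'],ws(env.read_state()['tcp_pos'])); shot('scene','s2'); crop('s2',270,170,410,310,5,'s2c')
```

```text
tcp [0.58110262 0.05122839 0.03812213] yaw 93.00122227460382 t 3.4 row [0.142 0.105 0.023] roll 0.0
[-0.63942521  0.42532779  0.04445301] [-0.05226892  0.03821631]
```

View pics/s2c.png

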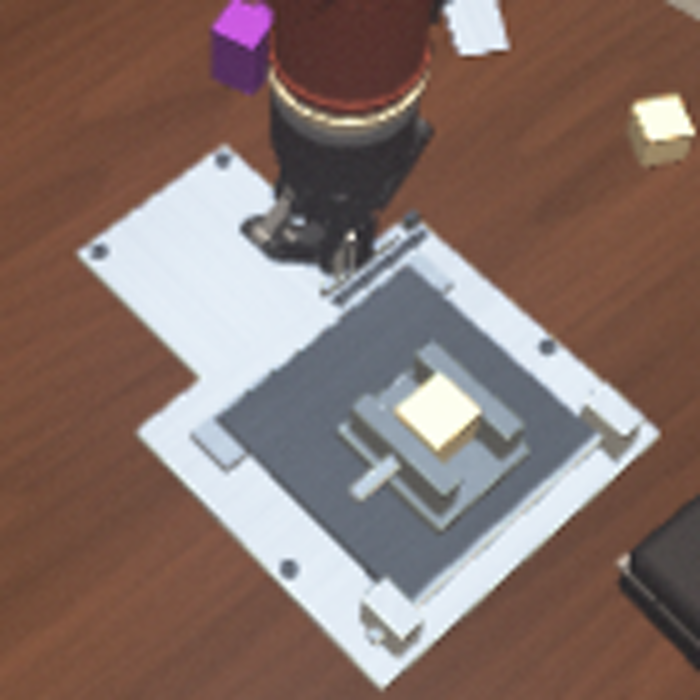

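The lock has slid: its blade end is now near (325,295). The push isn't on the stop yet, so I'll keep going in small steps until the force rises.

Request:
jog_arm:
  motion:
    - [1,[0.07,0,0],0]
    - [1,[0.15,0,0],0]
    - [1,[0.22,0,0],0]
    - [1,[0.22,0,0],0]

```text
time: 3.78
tcp_pos: [0.5804, 0.0577, 0.0378]
tcp_rot: [-89.4, -0.2, 93.0]
wrist_force: [0.3, -0.6, -0.8]
opening: 0.0
```

Request:
jog_arm:
  motion:
    - [1,[0.07,0,0],0]
    - [1,[0.15,0,0],0]
    - [1,[0.15,0,0],0]
    - [1,[0.15,0,0],0]

```text
time: 4.12
tcp_pos: [0.5804, 0.0586, 0.0379]
tcp_rot: [-89.4, 0.1, 93.0]
wrist_force: [0.1, -15.0, 0.7]
opening: 0.002
```

Run:
```python
from h import *
print(env.read_state()['wrist_force'],ws(env.read_state()['tcp_pos'])); shot('scene','s3'); crop('s3',310,180,380,240,10,'s3c')
```

```text
[  0.13692383 -14.97248111   0.6900977 ] [-0.05259643  0.04558926]
```

View pics/s3c.png

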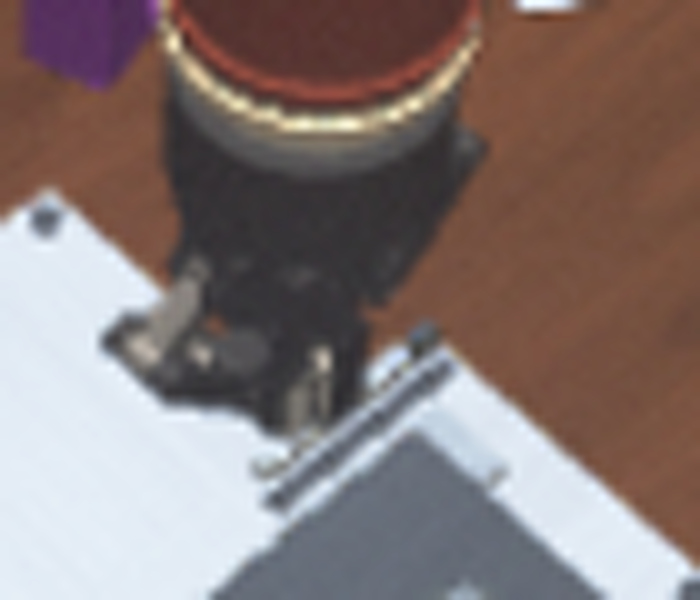

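The force rose to 15 N and motion stopped, so the lock is on its end stop. I'll back off, rise and go to the wedge.

Request:
jog_arm:
  motion:
    - [1,[-0.3,0,0],0]
    - [1,[-0.5,0,0],0]
    - [1,[-0.5,-2,0],0]
    - [1,[-0.5,-4,0],0]
    - [-1,[-0.5,-4.5,0],0]
    - [-1,[-0.5,-4.5,0],0]

```text
time: 4.67
tcp_pos: [0.5865, 0.0439, 0.181]
tcp_rot: [-90.1, 0.1, 93.0]
wrist_force: [1.9, 0.3, 0.7]
opening: 0.274
```

Run:
```python
from h import *
row(WG,.16,62.1); shot('scene','s4'); crop('s4',270,170,410,310,5,'s4c')
```

```text
tcp [0.58652876 0.04388084 0.18099231] yaw 92.98792238852039 t 4.6667 row [8.35  0.681 4.857] roll 6.178
```

View pics/s4c.png

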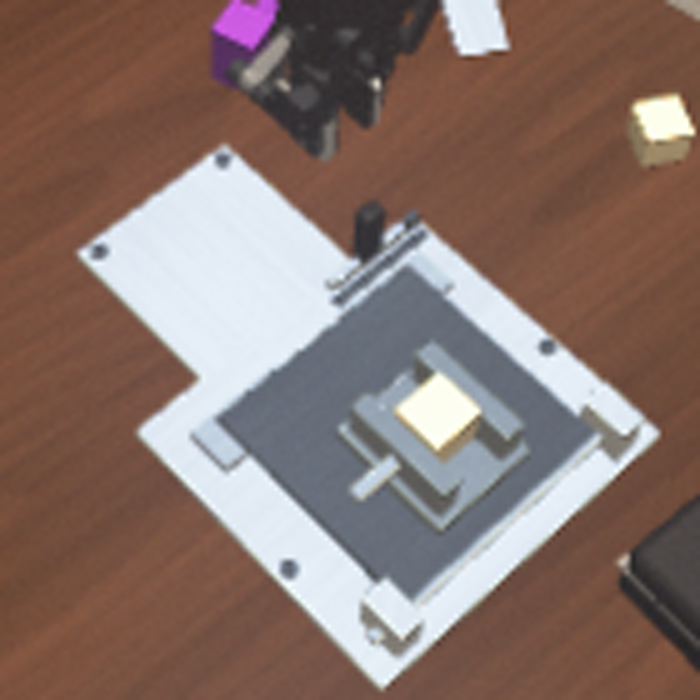

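The lock grip is now at crop (368,232) beside the left stop, and the slot is open. Now over the wedge.

Request:
jog_arm:
  motion:
    - [-1,[8.35,0.7,4.85],6.18]
    - [-1,[8.35,0.7,4.85],6.18]
    - [-1,[8.35,0.7,4.85],6.18]
    - [-1,[8.35,0.7,4.85],6.18]
    - [-1,[8.35,0.7,4.85],6.18]
    - [-1,[8.35,0.7,4.85],6.18]
    - [-1,[8.35,0.7,4.85],6.18]
    - [-1,[8.35,0.7,4.85],6.18]
    - [-1,[8.35,0.7,4.85],6.18]
    - [-1,[8.35,0.7,4.85],6.18]
    - [-1,[8.35,0.7,4.85],6.18]

```text
time: 5.63
tcp_pos: [0.4289, 0.2856, 0.1587]
tcp_rot: [-90.1, 0.0, 62.0]
wrist_force: [-0.3, 0.6, 0.7]
opening: 1.0
```

Run:
```python
from h import *
row(WG,.016,62.1); shot('scene','s5'); crop('s5',310,80,410,200,5,'s5c')
shot('top','t5')
P=load('lock') if 0 else ray(load('s4'),[(270+369/5-.4,170+208/5-.4)],.066); print('lock',ws(P[0]))
```

```text
tcp [0.42893683 0.2855537  0.15872178] yaw 62.036715289102936 t 5.6333 row [0.014 4.757 0.052] roll -0.013
lock [-0.0530263   0.06374032]
```

View pics/s5c.png

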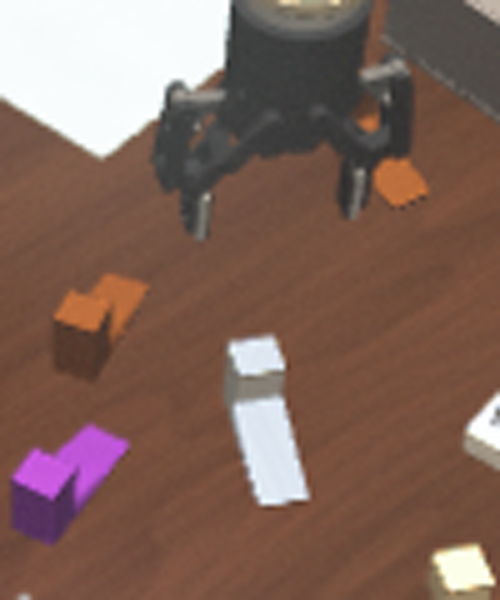

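The jaws straddle the wedge block (255,360), with the other objects clear on both sides. The lock measures 0.064. Descending now.

Request:
jog_arm:
  motion:
    - [-1,[0,1.2,0.05],0]
    - [-1,[0,2.4,0.05],0]
    - [-1,[0,3.6,0.05],0]
    - [-1,[0,4.3,0.05],0]
    - [-1,[0,4.7,0.05],0]
    - [-1,[0,4.7,0.05],0]
    - [-1,[0,4.7,0.05],0]

```text
time: 6.32
tcp_pos: [0.4289, 0.2852, 0.0181]
tcp_rot: [-90.1, 0.0, 61.9]
wrist_force: [-0.1, 0.2, 0.6]
opening: 1.005
```

Run:
```python
from h import *
row(WG,.016,62.1); shot('scene','s6'); crop('s6',310,80,410,200,5,'s6c')
```

```text
tcp [0.42887624 0.2852269  0.01814116] yaw 61.8899503688746 t 6.3167 row [0.021 0.071 0.044] roll -0.042
```

View pics/s6c.png

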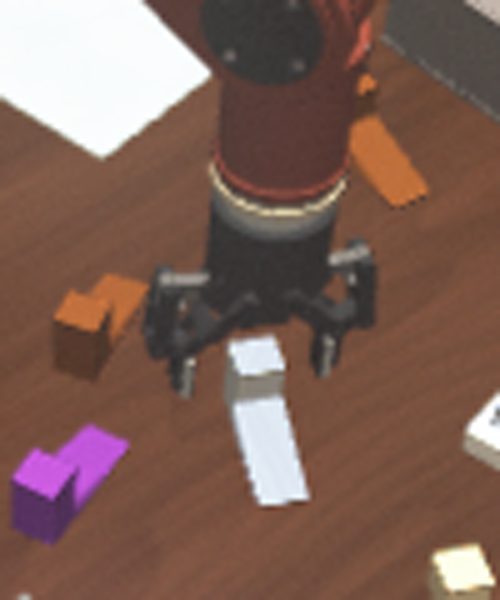

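The jaws stand on both sides of the block (255,370), so I'll close.

Request:
jog_arm:
  motion:
    - [1,[0,0.05,0],0]
    - [1,[0,0.05,0],0]
    - [1,[0,0.05,0],0]
    - [1,[0,0.05,0],0]
    - [1,[0,0.05,0],0]
    - [1,[0,0.05,0],0]
    - [1,[0,0.05,0],0]
    - [1,[0,0.05,0],0]
    - [1,[0,0.05,0],0]
    - [1,[0,0.05,0],0]

```text
time: 7.2
tcp_pos: [0.4303, 0.2862, 0.0186]
tcp_rot: [-90.3, -0.1, 61.9]
wrist_force: [-0.5, -1.1, 6.4]
opening: 0.371
```

Request:
jog_arm:
  motion:
    - [1,[0,-0.5,0],0]
    - [1,[0,-1.5,0],0]
    - [1,[0,-2.5,0],0]
    - [1,[0,-3,0],0]
    - [1,[0,-3,0],0]

```text
time: 7.62
tcp_pos: [0.4321, 0.2874, 0.1122]
tcp_rot: [-90.5, -0.4, 61.9]
wrist_force: [1.2, 0.9, -2.6]
opening: 0.362
```

Run:
```python
from h import *
row(WG,.106,62.1); shot('scene','s7'); crop('s7',310,80,410,200,6.6,'s7c')
row(sw(-.125-.035,0),.09,93)
shot('top','t7')
```

```text
tcp [0.43212955 0.2873971  0.11222935] yaw 61.932003329707946 t 7.6167 row [-0.096  0.206  0.108] roll -0.034
tcp [0.4308554  0.28675954 0.10985011] yaw 61.92493465880617 t 7.6667 row [-7.518  0.663 -5.692] roll -6.215
```

View pics/s7c.png

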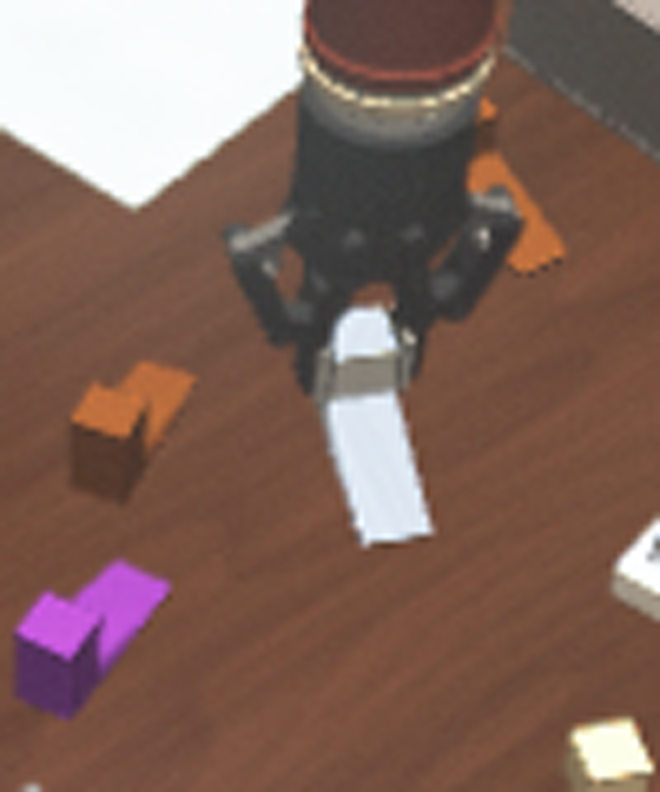

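The wedge is held and lifted (block at crop (365,375)), pinched across y. Moving over the apron.

Request:
jog_arm:
  motion:
    - [1,[-1,-0.2,-0.8],-1]
    - [1,[-2.2,-0.2,-1.7],-2]
    - [1,[-3.4,-0.2,-2.6],-3]
    - [1,[-4.6,-0.2,-3.5],-4]
    - [1,[-5.8,-0.2,-4.4],-5]
    - [1,[-6.8,-0.2,-5.2],-6]
    - [1,[-7.5,0.3,-5.7],-6.2]
    - [1,[-7.5,0.7,-5.7],-6.2]
    - [1,[-7.5,0.7,-5.7],-6.2]
    - [1,[-7.5,0.7,-5.7],-6.2]

```text
time: 8.55
tcp_pos: [0.472, 0.0073, 0.0846]
tcp_rot: [-89.9, -0.1, 92.8]
wrist_force: [0.4, 1.5, -2.2]
opening: 0.362
```

Run:
```python
from h import *
row(sw(-.125-.035,0),.029,93); shot('scene','s8'); crop('s8',270,150,390,270,6,'s8c')
print(ws(env.read_state()['tcp_pos']),env.read_state()['wrist_force'],env.read_state()['tcp_rot'])
shot('top','t8')
crop('t8',270,170,370,250,7,'t8c')
```

```text
tcp [0.47199999 0.0073311  0.08458862] yaw 92.83891968306368 t 8.55 row [-0.005  1.853 -0.12 ] roll -0.032
[-0.16250865  0.00052774] [ 0.15601732  0.17016154 -2.44624315] [-9.00505696e+01 -3.34708463e-02  9.29228925e+01]
```

View pics/s8c.png

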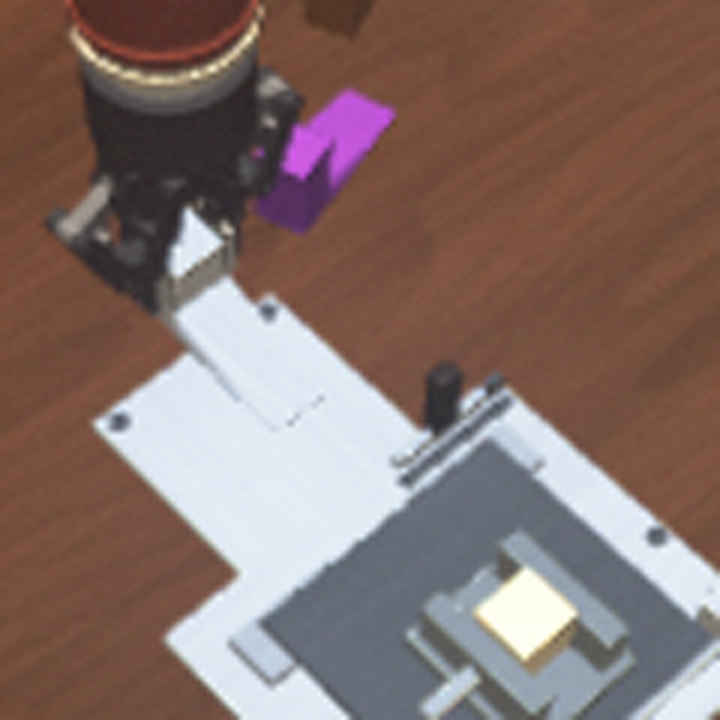

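View pics/t8c.png

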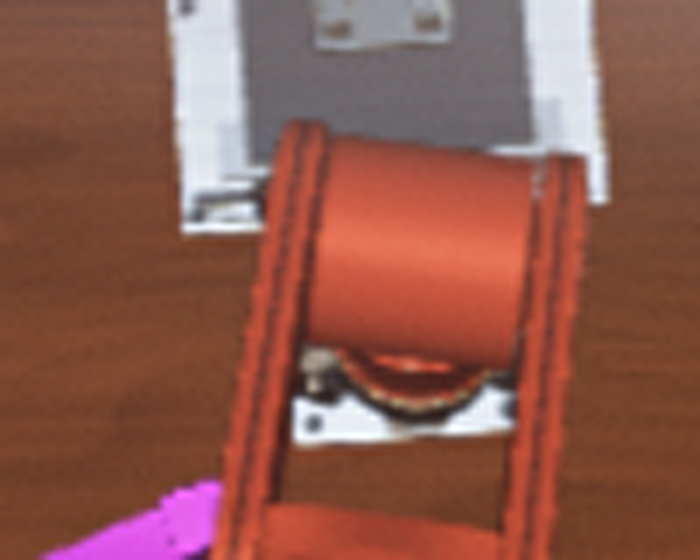

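The thin end is at s8 crop (275–325, 430–398) over the apron, aligned with the stand. The purple decoy (300,190) isn't touched. Lowering.

Request:
jog_arm:
  motion:
    - [1,[0,0.6,-0.1],0]
    - [1,[0,1.2,-0.1],0]
    - [1,[0,1.6,-0.1],0]
    - [1,[0,1.75,-0.1],0]
    - [1,[0,1.8,-0.1],0]
    - [1,[0,1.8,-0.1],0]

```text
time: 9.15
tcp_pos: [0.4771, 0.009, 0.0329]
tcp_rot: [-90.2, -0.0, 93.1]
wrist_force: [0.2, 0.1, -1.8]
opening: 0.366
```

Run:
```python
from h import *
row(sw(-.16,0),.0286,93); shot('scene','s9'); crop('s9',285,165,365,235,9,'s9c')
print(ws(env.read_state()['tcp_pos']),env.read_state()['wrist_force'],env.read_state()['tcp_rot'])
```

```text
tcp [0.47710752 0.00901274 0.03288329] yaw 93.06704174022978 t 9.15 row [-0.05   0.143  0.056] roll 0.013
[-0.15788046  0.0012286 ] [-0.13292354  0.33690204 -2.25750621] [-9.02253597e+01  6.97641806e-03  9.30474551e+01]
```

View pics/s9c.png

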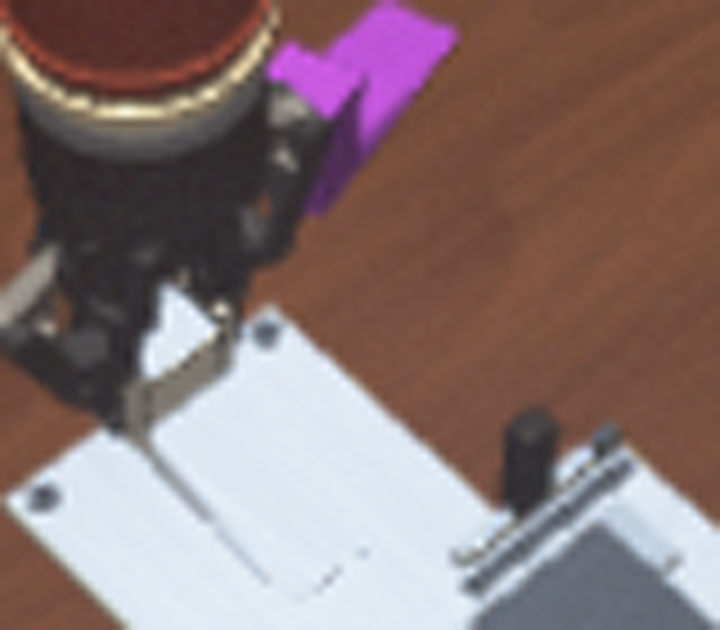

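Request:
jog_arm:
  motion:
    - [1,[0,0.06,0],0]
    - [1,[0,0.12,0],0]
    - [1,[0,0.17,0],0]
    - [1,[0,0.17,0],0]
    - [1,[0,0.17,0],0]

```text
time: 9.62
tcp_pos: [0.4779, 0.0087, 0.0286]
tcp_rot: [-90.3, 0.0, 93.0]
wrist_force: [0.9, -0.0, -2.2]
opening: 0.363
```

Run:
```python
from h import *
np.set_printoptions(precision=4,suppress=True)
c=shot('scene','s10'); crop('s10',285,165,365,235,9,'s10c')
s=env.read_state();print(ws(s['tcp_pos']),s['tcp_pos'],s['wrist_force'],s['torque'],s['tcp_rot'])
P=ray(c,np.array([(300,598),(365,550)])/9+[285,165]-.45,.0165); print([ws(p) for p in P])
```

```text
[-0.1575  0.0011] [0.4779 0.0087 0.0286] [-0.0733  0.9447 -0.3717] [ 0.024  -0.0164  0.0063] [-90.2648   0.0115  93.0365]
[array([-0.0748, -0.0156]), array([-0.0741,  0.0124])]
```

View pics/s10c.png

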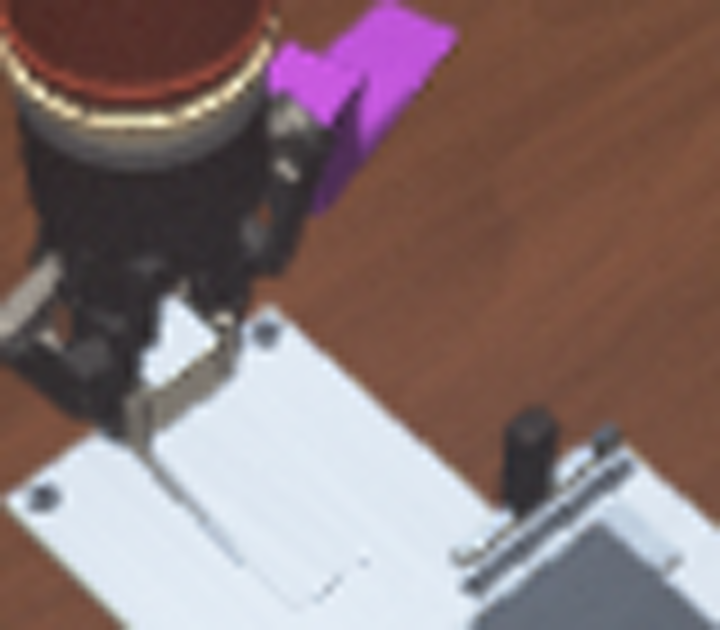

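Contact with the base is just beginning, since the weight is coming off the wrist. I'll press about 2 mm more to seat the wedge.

Request:
jog_arm:
  motion:
    - [1,[0,0.05,0],0]
    - [1,[0,0.08,0],0]
    - [1,[0,0.08,0],0]
    - [1,[0,0.08,0],0]

```text
time: 10.0
tcp_pos: [0.4805, 0.0082, 0.0285]
tcp_rot: [-90.5, 0.1, 93.0]
wrist_force: [-0.6, 0.1, 9.9]
opening: 0.363
```

Run:
```python
from h import *
np.set_printoptions(precision=4,suppress=True)
s=env.read_state();print(ws(s['tcp_pos']),s['tcp_pos'],s['wrist_force'],s['torque'],s['tcp_rot'])
row(sw(-.105,0),s['tcp_pos'][2],93)
```

```text
[-0.155   0.0006] [0.4805 0.0082 0.0285] [-0.5875  0.1317  9.9423] [ 0.0954  0.3076 -0.0131] [-90.5256   0.0616  93.028 ]
tcp [0.4805 0.0082 0.0285] yaw 93.02797942849871 t 10.0 row [-0.019  0.015 -1.667] roll 0.006
```

Request:
jog_arm:
  motion:
    - [1,[0,0.02,-0.2],0]
    - [1,[0,0.02,-0.45],0]
    - [1,[0,0.03,-0.7],0]
    - [1,[0,0.03,-0.95],0]
    - [1,[0,0.03,-1.15],0]
    - [1,[0,0.04,-1.3],0]
    - [1,[0,0.04,-1.4],0]
    - [1,[0,0.04,-1.4],0]
    - [1,[0,0.04,-1.4],0]

```text
time: 10.75
tcp_pos: [0.5244, 0.0103, 0.0286]
tcp_rot: [-90.7, 0.1, 93.0]
wrist_force: [0.6, 0.0, 5.6]
opening: 0.37
```

Run:
```python
from h import *
np.set_printoptions(precision=4,suppress=True)
c=shot('scene','s11'); crop('s11',295,180,365,250,9,'s11c')
s=env.read_state();print(ws(s['tcp_pos']),s['tcp_pos'],s['wrist_force'],s['torque'],s['tcp_rot'])
```

```text
[-0.1111  0.0004] [0.5243 0.0103 0.0286] [ 0.4293 -0.9992  6.1075] [ 0.0777 -0.027  -0.0207] [-90.6795   0.0863  93.0262]
```

View pics/s11c.png

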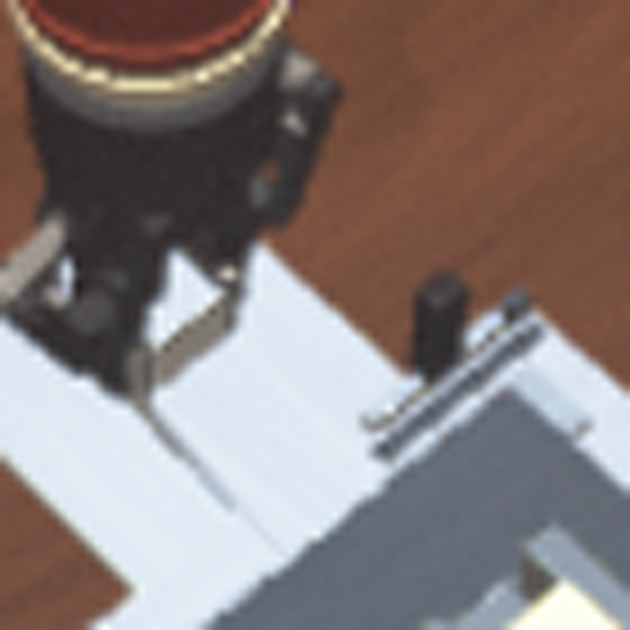

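The thin end has entered under the plate's front edge at (285,550) with no obstruction. I'll advance in small steps and watch the force.

Request:
jog_arm:
  motion:
    - [1,[0,0.0,-0.1],0]
    - [1,[0,0.01,-0.2],0]
    - [1,[0,0.01,-0.3],0]
    - [1,[0,0.01,-0.3],0]

```text
time: 11.13
tcp_pos: [0.5345, 0.0107, 0.0286]
tcp_rot: [-90.8, 0.1, 93.0]
wrist_force: [0.5, -0.5, 4.3]
opening: 0.37
```

Request:
jog_arm:
  motion:
    - [1,[0,0.0,-0.08],0]
    - [1,[0,0.01,-0.16],0]
    - [1,[0,0.01,-0.16],0]

```text
time: 11.38
tcp_pos: [0.5401, 0.011, 0.0286]
tcp_rot: [-90.8, 0.1, 93.0]
wrist_force: [0.2, -0.3, 3.9]
opening: 0.372
```

Request:
jog_arm:
  motion:
    - [1,[0,0.0,-0.08],0]
    - [1,[0,0.01,-0.16],0]
    - [1,[0,0.01,-0.16],0]

```text
time: 11.63
tcp_pos: [0.5452, 0.0112, 0.0285]
tcp_rot: [-90.8, 0.1, 93.0]
wrist_force: [-0.6, 0.4, 5.0]
opening: 0.371
```

Run:
```python
from h import *
np.set_printoptions(precision=4,suppress=True)
s=env.read_state();print(ws(s['tcp_pos']),s['tcp_pos'],s['wrist_force'],s['torque'],s['tcp_rot'])
```

```text
[-0.0902  0.0002] [0.5452 0.0112 0.0285] [-0.6441  0.3626  4.9874] [ 0.1227  0.341  -0.004 ] [-90.8024   0.0977  93.0209]
```

```bash
cat >> h.py <<'E'
def lift(tag,ref='s4'):
    A=load(ref);B=load(tag);PA=pts(A);PB=pts(B);a=np.radians(SY)
    r=np.array([[np.cos(a),np.sin(a)],[-np.sin(a),np.cos(a)]])
    q=(PA[...,:2]-ST)@r.T
    def reg(x0,x1,y0,y1,z0,z1): return (q[...,0]>x0)&(q[...,0]<x1)&(q[...,1]>y0)&(q[...,1]<y1)&(PA[...,2]>z0)&(PA[...,2]<z1)
    dark=A['pixels'].max(-1)<130
    for n,k in(('front',dark&reg(-.025,.0,-.06,.06,.015,.04)),('mid',dark&reg(0,.05,-.065,-.04,.015,.04)),('rear',dark&reg(.07,.11,-.06,.06,.015,.04)),('base',reg(-.02,.1,-.105,-.08,0,.02))):
        d=(PB-PA)[...,2][k]; d=d[abs(d)<.02]; print(n,len(d),'mean %.2f med %.2f mm'%(1e3*d.mean(),1e3*np.median(d)))
E
python3 - <<'E'
from h import *
c=shot('scene','s12'); crop('s12',295,180,385,270,7,'s12c'); lift('s11');lift('s12')
E
```

```text
front 327 mean 0.03 med 0.08 mm
mid 149 mean 0.21 med 0.35 mm
rear 269 mean 0.00 med 0.21 mm
base 378 mean -0.18 med 0.03 mm
front 326 mean 0.18 med 0.16 mm
mid 149 mean -0.10 med -0.09 mm
rear 269 mean -0.05 med 0.06 mm
base 380 mean -0.20 med -0.29 mm
```

View pics/s12c.png

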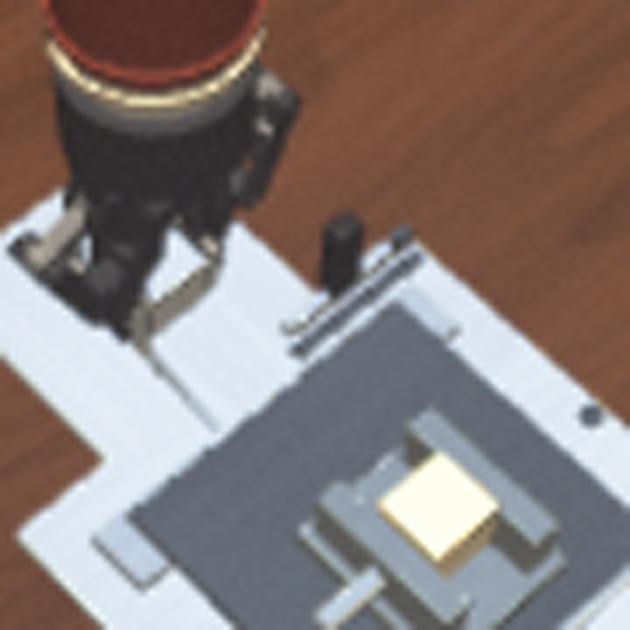

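There's no lift yet (0.2 mm, which is within noise), so the wedge is about at contact. Continuing.

Request:
jog_arm:
  motion:
    - [1,[0,0.0,-0.1],0]
    - [1,[0,0.02,-0.2],0]
    - [1,[0,0.02,-0.2],0]
    - [1,[0,0.02,-0.2],0]

```text
time: 12.02
tcp_pos: [0.5513, 0.0116, 0.0285]
tcp_rot: [-90.8, 0.1, 93.0]
wrist_force: [-2.4, -0.1, 8.1]
opening: 0.366
```

Run:
```python
from h import *
np.set_printoptions(precision=4,suppress=True)
c=shot('scene','s13'); lift('s13')
s=env.read_state();print(ws(s['tcp_pos']),s['tcp_pos'],s['wrist_force'],s['torque'],s['tcp_rot'])
```

```text
front 326 mean 1.71 med 1.81 mm
mid 149 mean 1.32 med 1.38 mm
rear 268 mean 0.31 med 0.44 mm
base 375 mean -0.16 med -0.26 mm
[-0.0841  0.0001] [0.5513 0.0115 0.0285] [-3.0408  0.0224  7.899 ] [ 0.0644  0.5335 -0.0334] [-90.7996   0.0967  93.021 ]
```

The plate's edge is lifted about 2 mm. Another 3.5 mm forward should give roughly 3 mm.

Request:
jog_arm:
  motion:
    - [1,[0,0.0,-0.06],0]
    - [1,[0,0.02,-0.12],0]
    - [1,[0,0.02,-0.12],0]
    - [1,[0,0.02,-0.12],0]
    - [1,[0,0.02,-0.12],0]
    - [1,[0,0.02,-0.12],0]

```text
time: 12.57
tcp_pos: [0.5549, 0.0117, 0.0285]
tcp_rot: [-90.8, 0.1, 93.0]
wrist_force: [-3.4, 0.4, 9.9]
opening: 0.363
```

Run:
```python
from h import *
np.set_printoptions(precision=4,suppress=True)
c=shot('scene','s14'); lift('s14'); crop('s14',295,180,385,270,7,'s14c')
P=pts(c)
s=env.read_state();print(ws(s['tcp_pos']),s['tcp_pos'],s['wrist_force'],s['tcp_rot'],s['dq'])
# lock grip seen in crop
```

```text
front 326 mean 2.87 med 2.79 mm
mid 149 mean 1.85 med 1.67 mm
rear 269 mean 0.69 med 0.63 mm
base 376 mean -0.11 med -0.20 mm
[-0.0805  0.0001] [0.5549 0.0117 0.0285] [-2.1613  0.2924  9.1012] [-90.7797   0.1     93.0248] [-0.0323  0.0537 -0.0668 -0.0106 -0.0065  0.0115]
```

View pics/s14c.png

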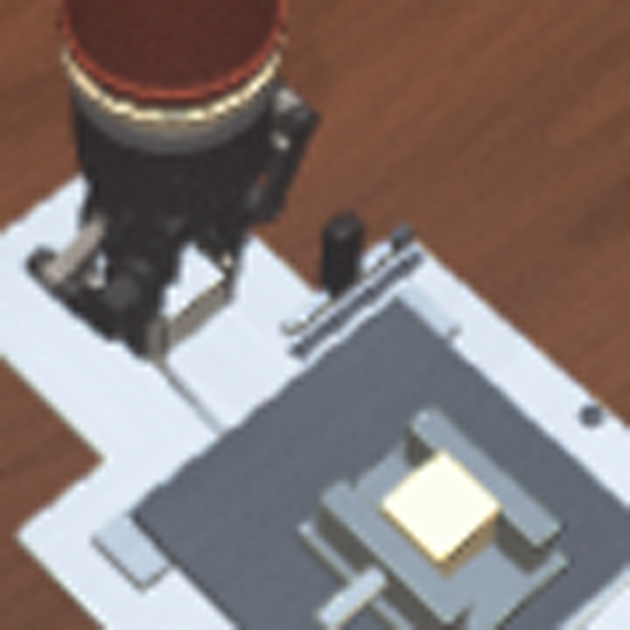

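The picture shows the wedge held, its ramp under the front edge at (220,430), and the lock grip unmoved at (341,245). The lift is about 3 mm with the arm still, so I'm handing in.

Run:
```python
from h import *
print(env.hand_in()); s=env.read_state(); print(s['time'],s['wrist_force'],s['tcp_pos'])
```

```text
the job is handed in; nothing more can be done
None
the job is handed in; nothing more can be done
```

The job is done and handed in at about 12.6 s. The lock is on its end stop, and the gripper is holding the wedge under the plate with its front edge about 3 mm up. No verdict is reported.

**What I did:**
- **Lock:** I pushed it with shut fingers until the force rose to 15 N at the end stop. It measured 0.064 m in the image and looked unmoved in the last picture.
- **Wedge:** I pinched its grip block, seated it on the apron with about 10 N of downward force, and pushed it in through the slot.

**Last checks:**
- **Lift:** the depth image showed the plate's front part up 2.8–2.9 mm, about 3.2 mm at the edge itself. The base read about −0.2 mm, which is noise.
- **Forces:** the wrist read about 2–3 N of push-back and 9–10 N of downward press. The arm was still and the gripper closed on the block.
- **Tilt:** the tool was 0.8° (0.014 rad) off vertical. I judged the wedge flat from the downward press, not from a direct measurement.

**Disagreements:**
- **Cameras:** the two cameras differed by about 4–6 mm on the stand and wedge positions, so I averaged them.
- **Contact point:** the wedge met the plate about 7 mm later than my estimate, so I set the final depth from the measured lift.

I didn't re-measure the bystanders at the end; I saw no contact with any of them in the pictures.

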